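# Spin-check the inspection turntable and brake it on its mark

## Robot

A 6-joint arm with a two-finger parallel gripper is mounted at the origin on the work surface. World frame = base frame: x ahead of the robot, y to its left, z up, the work surface at z = 0. Lengths are in m, angles in rad, forces in N, time in s.
With the tool pointing down it reaches from about 0.4 to 0.825 m from the base axis. Payload 7 kg.
Tool frame: the origin (TCP) lies on the centre line of the jaws, within the pads' length; the fingertips stand 22 mm ahead of it and the grasp point (between the pads) lies 3 mm ahead of it (arm.tcp_to_tips is the distance from the TCP to the fingertips, in m); z points along the fingers, y is the line along which they close (so a half turn about z gives the same grasp; the last joint's range is limited). The gripper opens to 88 mm and grips with 3 to 60 N. Pads are 19 mm wide; open, the fingers measure 130 mm over their backs; the gripper's body (78 mm by 193 mm) begins 47 mm behind the grasp point.
Start: joints at [1.4, 0.359, 0.012, 0, -1.224, -0.288], TCP at [0.299, 0.605, 0.249] pointing down, gripper open.
Joint ranges: [-3.07, 3.07], [-1.43, 2.12], [-1.02, 1.25], [-3.03, 1.67], [-3.05, -0], [-3.03, 3.03]. Speed limits (rad/s): [2.39, 2.39, 3.01, 3.14, 3.14, 3.14].

## Interface

Orientations are given as [roll, pitch, yaw] about the fixed x, y, z axes, in that order (R = Rz(yaw) Ry(pitch) Rx(roll)).
In Python, from station import arm gives the robot as it stands.
- The arm moves only by the tool jog_arm, never from a script. Its argument "targets" is a list of rows, each an object of numbers: "dx", "dy", "dz": the shift along the tool's x, y, z in mm; "rx", "ry", "rz": the turn, a rotation vector about the tool's x, y, z in rad; "gripper": the closure, from 0 (fully open) to 1 (shut). In form: [{"dx": .., "dy": .., "dz": .., "rx": .., "ry": .., "rz": .., "gripper": ..}, ...]. A call has exactly 8 rows; each row is the pose to reach, as a shift and turn from the pose commanded when the call began, along the tool's axes at that moment; what a row does not reach only later rows make up. A row lasts 1/12 s, in which the tool goes at most 41.7 mm and 7.16 degrees, less where a joint would pass 70% of its speed; a pose out of reach is approached as far as the arm can. A call with a gripper value outside its range is refused whole. The fingers move at their own pace and stop on an object; "force" is the grip in N (left out, the last holds). Time passes only in rows, so rows that repeat a pose let the fingers close, or fill a call up. It gives the time, the measured TCP pose, the force, the opening and the grip force at its end, in the units of the state.
- arm.get_state(): the state, without advancing time (a new reading comes with each control period).
- arm.grab_frame(name): name is "scene" or "side" or "wrist"; returns a dict with "frame" (384x512x3 uint8, red, green, blue), "z_map" (384x512 float32, m along the optical axis (not along the pixel's ray), 0 where there is no reading), "fx", "fy", "cx", "cy" (pixels), "view" (4x4, takes a point from world to camera coordinates). Camera axes: x right, y down, z forward; pixel columns grow to the right and rows downward; lengths in m; the calibration is good to about 2 mm. A picture is of the moment at which its call begins.
- arm.job_done(): hands the job in; it is judged then, once.
The state is a dict: "t": time; "q": joint angles; "qd": joint speeds; "joint_efforts": joint torques, N m; "eef_pos": TCP position; "ee_rot": TCP orientation; "force": force on the tool from outside, world axes, zero at the start; "moment": the same for the moment, N m; "width": finger opening in m; "gripper_force": force on a finger pad.
Only numpy, scipy, OpenCV 4.12 (cv2) and the standard library are available. Lean on these libraries where they do the work, as an engineer would, in place of code of your own. Each camera call takes 0.05 s, during which the arm holds its last target. There are 200 camera calls.

## Task

Check that the inspection turntable runs freely: flick its upright finger peg with a fingertip so the platter spins counter-clockwise (seen from above), and let it run past the fixed pointer untouched for a second or more. Then, on a later pass, brake the platter by resting a fingertip lightly on it so that the peg stops in line with the pointer, within about one peg's width, and take the hand away. Once running it must not come to rest anywhere else (a last nudge of a few centimetres into line is fine); keep off the circuit board and leave the other things on the bench where they are.

Things in the scene. Friction and masses are not known exactly. Their poses are not given: they have to be found in the camera images.
- stand: Fixed grey round foot, 210 mm across. Origin on the bench, on the platter's vertical axis. Its +x axis points from there to the fixed pointer: a level aluminium cone, tip 148 mm from the axis and 50 mm above the bench, base at 190 mm, on a grey upright 26 mm wide reaching to 205 mm. Pointer and upright end 60 mm above the bench, below the platter's top.
- mark (a point): The place where the middle of the peg must stop: on the stand, 115 mm from the axis straight towards the pointer, at the height of the platter's top face (62 mm above the bench).
- platter: Flat bare grey plastic disc, 280 mm across, 12 mm thick, about 1 kg, turning about its vertical axis. Origin on the axis at its underside, 50 mm above the bench; top face at 62 mm; its +x axis points to the peg. The ring from 45 to 107 mm from the axis is clear: a fingertip pressed lightly there brakes it in about 0.1 s while the peg passes outside.
- peg (a point): Centre of the top of the upright black finger peg, 14 mm diameter, standing 38 mm above the platter's top face (its top 100 mm above the bench), 115 mm from the axis. Rigidly part of the platter.
- board (a point): Green circuit board under inspection, 70 x 50 mm, fixed on the middle of the platter on short spacers, nothing on it higher than 18 mm above the platter's top face or further than 44 mm from the axis; turns with the platter. The point is on the axis at the top of its parts, 80 mm above the bench. Must not be touched.
- turntable (a joint): Platter angle relative to the stand, rad, growing counter-clockwise from above and counting on over turns: 0, 2 pi, 4 pi... put the peg at the pointer. Starts at rest at a negative value. Free bearing, no motor or spring: inertia about 0.01 kg m2, slows by about 0.06 rad/s plus 5% of its speed each second; stays where stopped.
- bottle: Loose clear water bottle, 64 mm diameter, 190 mm tall, standing on the bench; origin at the centre of its base. Bystander.
- bin: Loose green open parts tray 110 x 75 x 35 mm; origin at the centre of its underside. Bystander.
- screwdriver: Loose screwdriver, 170 mm long, lying on the bench along its own x. Bystander.
- spool: Loose empty grey reel, 54 mm diameter, 30 mm tall, standing flat on the bench; origin at the centre of its underside. Bystander.

How it is judged:
On the way, in this order (a step that is already met when the one before it is completed fails the run):
1. the platter, set spinning counter-clockwise, runs on past the pointer untouched for one second (value of joint turntable above 0.15 rad and velocity of joint turntable above 0.6 rad/s and contact force between the fingers and platter below 0.05 N), for 1 s.
2. a fingertip lightly on the platter has stopped it with the peg in line with the pointer (contact force between the fingers and platter between 0.2 and 40 N and horizontal distance between peg and mark below 0.016 m and velocity of joint turntable between -0.06 and 0.06 rad/s), for 0.15 s.
At the end, for the whole second after the job is handed in: The platter is at rest with the middle of the peg within 16 mm of the mark in line with the pointer, and the other things on the bench are within 15 mm of where they were (horizontal distance between peg and mark below 0.016 m and velocity of joint turntable between -0.03 and 0.03 rad/s and distance of each of bottle, bin, screwdriver, spool from where it was at the start of the episode below 0.015 m); the robot touches nothing.
It fails at once if once past the pointer, the platter came to rest with the peg more than 60 mm from the mark (value of joint turntable above 0.6 rad and not (horizontal distance between peg and mark below 0.06 m) and velocity of joint turntable between -0.02 and 0.02 rad/s).
It fails at once if the robot touched the circuit board (contact force between any of the fingers, the arm and platter_c2 above 0.5 N).
It fails at once if a bystander was moved, tipped or lifted (distance of any of bottle, bin, screwdriver, spool from where it was at the start of the episode above 0.03 m).
It also fails if it takes over 35 s, if anything falls off the work surface, if the arm or the gripper's body presses on something with over 40 N, if the wrist force passes 120 N, or if a joint passes its speed limit or range.

## Working session

There is one attempt and no reset: what is moved stays moved. The work goes in short steps, Python scripts to look and compute and a tool call to move; the robot and the scene stay as the last step left them, time stands still between calls to the robot, and variables do not carry over. Pictures are saved under pics/ and viewed, at most 10 in all, crops included, and the job is handed in when it is done.

Besides the shell and the picture viewer there is one more tool, called after "Request:" as name([rows], argument=value, ...), one row to a line, values as JSON. jog_arm: Moves the arm, as the interface text tells. Its arguments: {"type":"object","properties":{"targets":{"type":"array","items":{"type":"object","properties":{"dx":{"type":"number"},"dy":{"type":"number"},"dz":{"type":"number"},"rx":{"type":"number"},"ry":{"type":"number"},"rz":{"type":"number"},"gripper":{"type":"number"}}}},"force":{"type":"number"}},"required":["targets"]}

```bash
mkdir -p pics; ls; python3 - <<'E'
from station import arm
import cv2,numpy as np,pickle
s=arm.get_state(); print(s)
for n in("scene","side"):
    f=arm.grab_frame(n); pickle.dump(f,open(n+".pkl","wb")); cv2.imwrite(f"pics/{n}0.png",f["frame"][:,:,::-1])
E
```

```text
pics
{'t': 0.0, 'q': array([ 1.40008540e+00,  3.59374752e-01,  1.10465792e-02, -3.38963656e-04,
       -1.22409446e+00, -2.88088494e-01]), 'qd': array([ 0.0003068 ,  0.00208364,  0.00119199,  0.00232826, -0.00146286,
        0.00132811]), 'joint_efforts': array([ 1.68687733e-03, -5.82721066e+01,  2.93046981e+01,  6.99675232e+00,
        7.06955689e-03, -1.59748488e-04]), 'eef_pos': array([0.29876915, 0.6047682 , 0.24762717]), 'ee_rot': array([ 3.13994283e+00, -1.56593635e-04, -4.58914726e-01]), 'force': array([ 0.04051288,  0.4895146 , -0.01982663]), 'moment': array([0.04490117, 0.00725225, 0.02612329]), 'gripper_force': 0.0, 'width': 0.08725873828144103}
```

View pics/scene0.png

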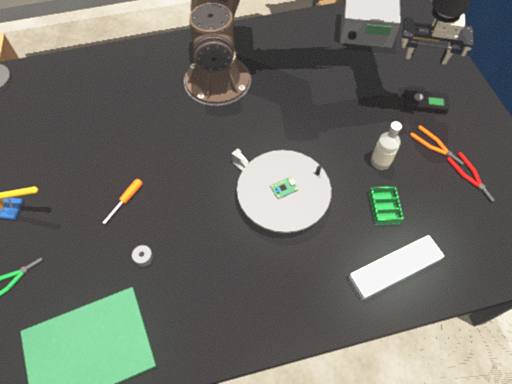

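View pics/side0.png

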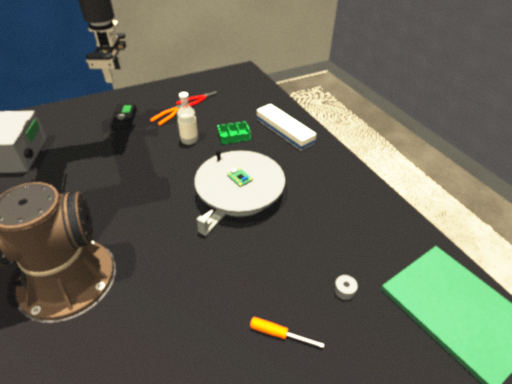

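The scene view shows the platter around px (284,190), the peg near (318,170) and the pointer upright near (239,157). The bottle is at (386,148) and the bin at (386,205). The gripper is at the top right, near (437,40). Next I'll measure from the depth maps.

```bash
cat > h.py <<'E'
import numpy as np
def cloud(f):
    z=f["z_map"]; v,u=np.mgrid[:z.shape[0],:z.shape[1]]
    P=np.stack([(u-f["cx"])/f["fx"]*z,(v-f["cy"])/f["fy"]*z,z],-1)
    V=f["view"]; W=(P-V[:3,3])@V[:3,:3]
    W[z==0]=np.nan
    return W
E
python3 - <<'E'
from h import *
import pickle,cv2
for n,(u0,u1,v0,v1) in (("scene",(225,340,140,240)),("side",(185,295,140,240))):
    f=pickle.load(open(n+".pkl","rb"));W=cloud(f);R=W[v0:v1,u0:u1].reshape(-1,3)
    C=f["frame"][v0:v1,u0:u1].reshape(-1,3)
    d=R[(abs(R[:,2]-.062)<.006)]
    # robust circle fit centre: hull min enclosing
    m=np.median(d[:,:2],0); d=d[np.hypot(*(d[:,:2]-m).T)<.15]
    c,r=cv2.minEnclosingCircle(d[:,:2].astype(np.float32)); print(n,"disc",c,r,d[:,2].mean(),len(d))
    rr=np.hypot(*(R[:,:2]-c).T)
    p=R[(R[:,2]>.085)&(R[:,2]<.11)&(rr>.08)&(rr<.14)]; print("peg",p.mean(0),len(p),p[:,2].max(), np.hypot(*(p.mean(0)[:2]-c)))
    q=R[(R[:,2]>.04)&(R[:,2]<.07)&(rr>.155)&(rr<.22)]; print("ptr",q.mean(0),len(q),np.hypot(*(q.mean(0)[:2]-c)))
    for nm,p in(("peg",p),("ptr",q)): print(nm,np.degrees(np.arctan2(*(p.mean(0)[:2]-c)[::-1])))
f=pickle.load(open("scene.pkl","rb"));W=cloud(f)
for nm,(u,v) in dict(bottle=(386,150),bin=(386,205),spool=(142,255),sd=(130,192)).items(): print(nm,np.nanmedian(W[v-4:v+5,u-4:u+5].reshape(-1,3),0))
E
```

```text
scene disc (0.5386088490486145, 0.09057570993900299) 0.14065290987491608 0.0627504980983113 5556
peg [0.51661084 0.20195599 0.09623889] 26 0.10502182459638659 0.11353183902206813
ptr [ 0.38231835 -0.0119477   0.05630347] 98 0.18691647898548686
peg 101.172335897462
ptr -146.73593311647446
side disc (0.5268450379371643, 0.0717197060585022) 0.14943814277648926 0.06339290791694203 3912
peg [0.51565051 0.2020471  0.09591038] 24 0.10346769665209715 0.13080728922964951
ptr [0.47541251 0.07805264 0.058711  ] 190 0.05182094819172232
peg 94.90939447667773
ptr 172.9804528888582
bottle [0.51313834 0.41685815 0.10863037]
bin [0.64182148 0.3855249  0.00588712]
spool [ 0.62553727 -0.3510782   0.03038352]
sd [ 0.40853533 -0.36051049  0.02325275]
```

Request:
jog_arm([
  {"dx":12,"dy":8,"dz":-35,"gripper":1},
  {"dx":37,"dy":25,"dz":-60,"rz":-0.1,"gripper":1},
  {"dx":69,"dy":46,"dz":-60,"rz":-0.2,"gripper":1},
  {"dx":101,"dy":68,"dz":-60,"rz":-0.3,"gripper":1},
  {"dx":134,"dy":90,"dz":-60,"rz":-0.4,"gripper":1},
  {"dx":166,"dy":111,"dz":-60,"rz":-0.5,"gripper":1},
  {"dx":199,"dy":134,"dz":-60,"rz":-0.6,"gripper":1},
  {"dx":233,"dy":156,"dz":-60,"rz":-0.65,"gripper":1},
], force=20)

```text
invalid input at $.targets[0]: expected keys dx, dy, dz, rx, ry, rz, gripper
```

```bash
cat >> h.py <<'E'
def to(s,tx,ty,tz):
    from scipy.spatial.transform import Rotation as Ro
    R=Ro.from_euler("xyz",s["ee_rot"]).as_matrix()
    return (R.T@(np.array([tx,ty,tz])-s["eef_pos"])*1000).round(1)
E
python3 - <<'E'
from h import *
from station import arm
s=arm.get_state(); print(s["t"],s["eef_pos"],s["ee_rot"],s["width"]); print(to(s,.552,.165,.15))
E
```

```text
0.1 [0.29881491 0.60481055 0.24772238] [ 3.14011475e+00 -1.70958979e-04 -4.58932232e-01] 0.08746603197693997
[421.8 282.   98.2]
```

Request:
jog_arm([
  {"dx":12,"dy":8,"dz":-35,"rx":0,"ry":0,"rz":0,"gripper":1},
  {"dx":37,"dy":25,"dz":-60,"rx":0,"ry":0,"rz":-0.1,"gripper":1},
  {"dx":69,"dy":46,"dz":-60,"rx":0,"ry":0,"rz":-0.2,"gripper":1},
  {"dx":101,"dy":68,"dz":-60,"rx":0,"ry":0,"rz":-0.3,"gripper":1},
  {"dx":134,"dy":90,"dz":-60,"rx":0,"ry":0,"rz":-0.4,"gripper":1},
  {"dx":166,"dy":111,"dz":-60,"rx":0,"ry":0,"rz":-0.5,"gripper":1},
  {"dx":199,"dy":134,"dz":-60,"rx":0,"ry":0,"rz":-0.6,"gripper":1},
  {"dx":233,"dy":156,"dz":-60,"rx":0,"ry":0,"rz":-0.65,"gripper":1},
], force=20)

```text
t: 0.77
eef_pos: [0.439, 0.3602, 0.3084]
ee_rot: [3.142, 0.0, 0.197]
force: [1.4, 0.6, -0.6]
width: 0.0399
gripper_force: 0.0
```

```bash
python3 - <<'E'
from h import *
from station import arm
s=arm.get_state(); print(s["t"],s["eef_pos"],s["ee_rot"],s["width"]); print(to(s,.552,.165,.15))
E
```

```text
0.7667 [0.43900332 0.36024663 0.30842243] [3.14159147e+00 3.01838125e-04 1.97269633e-01] 0.03994536481470204
[ 72.6 213.6 158.4]
```

Request:
jog_arm([
  {"dx":13,"dy":36,"dz":5,"rx":0,"ry":0,"rz":0,"gripper":1},
  {"dx":26,"dy":73,"dz":15,"rx":0,"ry":0,"rz":0,"gripper":1},
  {"dx":39,"dy":110,"dz":25,"rx":0,"ry":0,"rz":0,"gripper":1},
  {"dx":50,"dy":145,"dz":45,"rx":0,"ry":0,"rz":0,"gripper":1},
  {"dx":62,"dy":175,"dz":70,"rx":0,"ry":0,"rz":0,"gripper":1},
  {"dx":70,"dy":200,"dz":100,"rx":0,"ry":0,"rz":0,"gripper":1},
  {"dx":73,"dy":213,"dz":137,"rx":0,"ry":0,"rz":0,"gripper":1},
  {"dx":73,"dy":213,"dz":175,"rx":0,"ry":0,"rz":0,"gripper":1},
])

```text
t: 1.43
eef_pos: [0.5519, 0.1643, 0.1326]
ee_rot: [-3.141, -0.001, 0.188]
force: [-0.1, 1.3, -0.4]
width: 0.0008
gripper_force: 0.0
```

```bash
python3 - <<'E'
from h import *
from station import arm
import cv2
f=arm.grab_frame("scene"); cv2.imwrite("pics/s1.png",f["frame"][100:292,200:456][:,:,::-1].repeat(2,0).repeat(2,1))
s=arm.get_state(); print(s["t"],s["eef_pos"],s["ee_rot"],s["width"],s["force"]); print(to(s,.552,.165,.084))
E
```

```text
1.4833 [0.54720271 0.16324504 0.12426421] [3.13939372 0.01032983 0.18663569] 0.00034311006756197217 [-4.3869189  -1.61783815 -8.73487848]
[ 5.5 -0.9 40.2]
```

View pics/s1.png

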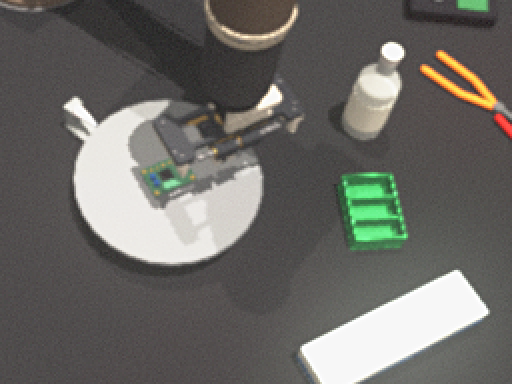

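Request:
jog_arm([
  {"dx":0,"dy":0,"dz":0,"rx":0,"ry":0,"rz":0,"gripper":1},
  {"dx":0,"dy":0,"dz":6,"rx":0,"ry":0,"rz":0,"gripper":1},
  {"dx":0,"dy":0,"dz":14,"rx":0,"ry":0,"rz":0,"gripper":1},
  {"dx":0,"dy":0,"dz":22,"rx":0,"ry":0,"rz":0,"gripper":1},
  {"dx":0,"dy":0,"dz":30,"rx":0,"ry":0,"rz":0,"gripper":1},
  {"dx":0,"dy":0,"dz":36,"rx":0,"ry":0,"rz":0,"gripper":1},
  {"dx":0,"dy":0,"dz":38,"rx":0,"ry":0,"rz":0,"gripper":1},
  {"dx":0,"dy":0,"dz":38,"rx":0,"ry":0,"rz":0,"gripper":1},
])

```text
t: 2.15
eef_pos: [0.5506, 0.1668, 0.095]
ee_rot: [3.141, 0.001, 0.191]
force: [-0.1, -0.4, 0.6]
width: 0.0005
gripper_force: 0.0
```

Request:
jog_arm([
  {"dx":0,"dy":0,"dz":4,"rx":0,"ry":0,"rz":0,"gripper":1},
  {"dx":0,"dy":0,"dz":7,"rx":0,"ry":0,"rz":0,"gripper":1},
  {"dx":0,"dy":0,"dz":9,"rx":0,"ry":0,"rz":0,"gripper":1},
  {"dx":0,"dy":0,"dz":10,"rx":0,"ry":0,"rz":0,"gripper":1},
  {"dx":0,"dy":0,"dz":11,"rx":0,"ry":0,"rz":0,"gripper":1},
  {"dx":0,"dy":0,"dz":12,"rx":0,"ry":0,"rz":0,"gripper":1},
  {"dx":0,"dy":0,"dz":12,"rx":0,"ry":0,"rz":0,"gripper":1},
  {"dx":0,"dy":0,"dz":12,"rx":0,"ry":0,"rz":0,"gripper":1},
])

```text
t: 2.82
eef_pos: [0.5515, 0.1668, 0.0843]
ee_rot: [3.141, -0.001, 0.191]
force: [-0.2, -2.4, 5.1]
width: 0.0006
gripper_force: 2.6
```

Request:
jog_arm([
  {"dx":0,"dy":0,"dz":-10,"rx":0,"ry":0,"rz":0,"gripper":1},
  {"dx":2,"dy":-5,"dz":-18,"rx":0,"ry":0,"rz":0,"gripper":1},
  {"dx":4,"dy":-15,"dz":-18,"rx":0,"ry":0,"rz":0,"gripper":1},
  {"dx":6,"dy":-25,"dz":-18,"rx":0,"ry":0,"rz":0,"gripper":1},
  {"dx":8,"dy":-33,"dz":-18,"rx":0,"ry":0,"rz":0,"gripper":1},
  {"dx":8,"dy":-36,"dz":-18,"rx":0,"ry":0,"rz":0,"gripper":1},
  {"dx":8,"dy":-36,"dz":-18,"rx":0,"ry":0,"rz":0,"gripper":1},
  {"dx":8,"dy":-36,"dz":-18,"rx":0,"ry":0,"rz":0,"gripper":1},
])

```text
t: 3.48
eef_pos: [0.5515, 0.204, 0.1011]
ee_rot: [3.141, 0.001, 0.192]
force: [-0.0, -0.2, 0.3]
width: 0.0005
gripper_force: 0.0
```

Request:
jog_arm([
  {"dx":-4,"dy":0,"dz":0,"rx":0,"ry":0,"rz":0,"gripper":1},
  {"dx":-14,"dy":0,"dz":0,"rx":0,"ry":0,"rz":0,"gripper":1},
  {"dx":-27,"dy":0,"dz":0,"rx":0,"ry":0,"rz":0,"gripper":1},
  {"dx":-41,"dy":0,"dz":0,"rx":0,"ry":0,"rz":0,"gripper":1},
  {"dx":-55,"dy":0,"dz":0,"rx":0,"ry":0,"rz":0,"gripper":1},
  {"dx":-59,"dy":0,"dz":0,"rx":0,"ry":0,"rz":0,"gripper":1},
  {"dx":-50,"dy":0,"dz":-10,"rx":0,"ry":0,"rz":0,"gripper":1},
  {"dx":-40,"dy":0,"dz":-30,"rx":0,"ry":0,"rz":0,"gripper":1},
])

```text
t: 4.15
eef_pos: [0.5105, 0.1948, 0.1302]
ee_rot: [3.14, 0.004, 0.191]
force: [0.5, -0.2, 0.3]
width: 0.0004
gripper_force: 0.0
```

```bash
cat >> h.py <<'E'
C=np.array([.5386,.0906])
def peg(f):
    W=cloud(f);R=W.reshape(-1,3);col=f["frame"].reshape(-1,3).astype(int)
    rr=np.hypot(*(R[:,:2]-C).T)
    k=(R[:,2]>.082)&(R[:,2]<.107)&(rr>.098)&(rr<.132)&(col.max(1)<110)
    p=R[k]
    if len(p)<5: return None
    m=np.median(p,0); p=p[np.hypot(*(p-m)[:,:2].T)<.012]; m=p.mean(0)
    return len(p),m.round(4),round(float(np.degrees(np.arctan2(*(m[:2]-C)[::-1]))),1)
E
python3 - <<'E'
from h import *
from station import arm
for n in("scene","side"):
    t=arm.get_state()["t"]; print(n,t,peg(arm.grab_frame(n)))
s=arm.get_state(); print(s["t"],s["eef_pos"],s["force"])
E
```

```text
scene 4.15 None
side 4.2 (31, array([0.4348, 0.1375, 0.0942]), 155.7)
4.25 [0.51499735 0.19722885 0.13452596] [0.17129664 0.34333316 0.66209108]
```

Request:
jog_arm([
  {"dx":8,"dy":9,"dz":0,"rx":0,"ry":0,"rz":0,"gripper":1},
  {"dx":18,"dy":20,"dz":0,"rx":0,"ry":0,"rz":0,"gripper":1},
  {"dx":27,"dy":31,"dz":4,"rx":0,"ry":0,"rz":0,"gripper":1},
  {"dx":32,"dy":36,"dz":12,"rx":0,"ry":0,"rz":0,"gripper":1},
  {"dx":32,"dy":36,"dz":22,"rx":0,"ry":0,"rz":0,"gripper":1},
  {"dx":32,"dy":36,"dz":31,"rx":0,"ry":0,"rz":0,"gripper":1},
  {"dx":32,"dy":36,"dz":37,"rx":0,"ry":0,"rz":0,"gripper":1},
  {"dx":32,"dy":36,"dz":38,"rx":0,"ry":0,"rz":0,"gripper":1},
])

```text
t: 4.92
eef_pos: [0.5495, 0.1665, 0.0915]
ee_rot: [3.14, 0.003, 0.191]
force: [-0.7, 0.1, -0.2]
width: 0.0003
gripper_force: 0.0
```

```bash
cat > look.py <<'E'
from h import *
from station import arm
for n in("scene","side"):
    t=arm.get_state()["t"]; f=arm.grab_frame(n); print(n,t,peg(f))
    if n=="scene":
        R=cloud(f)[140:240,225:340].reshape(-1,3); rr=np.hypot(*(R[:,:2]-C).T)
        q=R[(R[:,2]>.054)&(R[:,2]<.066)&(rr>.155)&(rr<.22)]; print("ptr",np.degrees(np.arctan2(*(q.mean(0)[:2]-C)[::-1])),len(q))
s=arm.get_state(); print(s["t"],s["eef_pos"],s["force"])
E
python3 look.py
```

```text
scene 4.9167 (18, array([0.4617, 0.0079, 0.0953]), -132.9)
ptr -147.10096061845002 74
side 4.9667 (18, array([4.634e-01, 3.000e-04, 9.350e-02]), -129.8)
5.0167 [0.55036091 0.16704026 0.09297145] [ 0.39451694 -0.52199842  0.07801998]
```

Request:
jog_arm([
  {"dx":0,"dy":0,"dz":0,"rx":0,"ry":0,"rz":0,"gripper":1},
  {"dx":0,"dy":0,"dz":0,"rx":0,"ry":0,"rz":0,"gripper":1},
  {"dx":0,"dy":0,"dz":0,"rx":0,"ry":0,"rz":0,"gripper":1},
  {"dx":0,"dy":0,"dz":0,"rx":0,"ry":0,"rz":0,"gripper":1},
  {"dx":0,"dy":0,"dz":0,"rx":0,"ry":0,"rz":0,"gripper":1},
  {"dx":0,"dy":0,"dz":0,"rx":0,"ry":0,"rz":0,"gripper":1},
  {"dx":0,"dy":0,"dz":0,"rx":0,"ry":0,"rz":0,"gripper":1},
  {"dx":0,"dy":0,"dz":0,"rx":0,"ry":0,"rz":0,"gripper":1},
])

```text
t: 5.68
eef_pos: [0.5509, 0.1669, 0.0936]
ee_rot: [-3.142, -0.0, 0.191]
force: [0.7, -0.2, 0.0]
width: 0.0006
gripper_force: 0.0
```

Request:
jog_arm([
  {"dx":0,"dy":0,"dz":0,"rx":0,"ry":0,"rz":0,"gripper":1},
  {"dx":0,"dy":0,"dz":0,"rx":0,"ry":0,"rz":0,"gripper":1},
  {"dx":0,"dy":0,"dz":0,"rx":0,"ry":0,"rz":0,"gripper":1},
  {"dx":0,"dy":0,"dz":0,"rx":0,"ry":0,"rz":0,"gripper":1},
  {"dx":0,"dy":0,"dz":0,"rx":0,"ry":0,"rz":0,"gripper":1},
  {"dx":0,"dy":0,"dz":0,"rx":0,"ry":0,"rz":0,"gripper":1},
  {"dx":0,"dy":0,"dz":0,"rx":0,"ry":0,"rz":0,"gripper":1},
  {"dx":0,"dy":0,"dz":0,"rx":0,"ry":0,"rz":0,"gripper":1},
])

```text
t: 6.35
eef_pos: [0.5509, 0.1668, 0.0936]
ee_rot: [-3.142, -0.0, 0.191]
force: [-0.1, 0.7, -0.2]
width: 0.0005
gripper_force: 0.0
```

```bash
python3 look.py
```

```text
scene 6.35 (22, array([0.6553, 0.0734, 0.0971]), -8.4)
ptr -147.17231629240888 74
side 6.4 (22, array([0.653 , 0.0829, 0.0949]), -3.8)
6.45 [0.55092953 0.16686475 0.09355905] [0.5655154  0.98396898 0.53928653]
```

Request:
jog_arm([
  {"dx":0,"dy":0,"dz":2,"rx":0,"ry":0,"rz":0,"gripper":1},
  {"dx":0,"dy":0,"dz":4,"rx":0,"ry":0,"rz":0,"gripper":1},
  {"dx":0,"dy":0,"dz":5,"rx":0,"ry":0,"rz":0,"gripper":1},
  {"dx":0,"dy":0,"dz":5,"rx":0,"ry":0,"rz":0,"gripper":1},
  {"dx":0,"dy":0,"dz":5,"rx":0,"ry":0,"rz":0,"gripper":1},
  {"dx":0,"dy":0,"dz":5,"rx":0,"ry":0,"rz":0,"gripper":1},
  {"dx":0,"dy":0,"dz":5,"rx":0,"ry":0,"rz":0,"gripper":1},
  {"dx":0,"dy":0,"dz":5,"rx":0,"ry":0,"rz":0,"gripper":1},
])

```text
t: 7.12
eef_pos: [0.551, 0.1669, 0.0886]
ee_rot: [-3.142, -0.0, 0.191]
force: [0.5, 0.3, -0.9]
width: 0.0003
gripper_force: 0.0
```

Request:
jog_arm([
  {"dx":0,"dy":0,"dz":0,"rx":0,"ry":0,"rz":0,"gripper":1},
  {"dx":0,"dy":0,"dz":0,"rx":0,"ry":0,"rz":0,"gripper":1},
  {"dx":0,"dy":0,"dz":0,"rx":0,"ry":0,"rz":0,"gripper":1},
  {"dx":0,"dy":0,"dz":0,"rx":0,"ry":0,"rz":0,"gripper":1},
  {"dx":0,"dy":0,"dz":0,"rx":0,"ry":0,"rz":0,"gripper":1},
  {"dx":0,"dy":0,"dz":0,"rx":0,"ry":0,"rz":0,"gripper":1},
  {"dx":0,"dy":0,"dz":0,"rx":0,"ry":0,"rz":0,"gripper":1},
  {"dx":0,"dy":0,"dz":0,"rx":0,"ry":0,"rz":0,"gripper":1},
])

```text
t: 7.78
eef_pos: [0.5509, 0.1669, 0.0886]
ee_rot: [3.142, -0.0, 0.191]
force: [-0.9, 0.8, -0.2]
width: 0.0009
gripper_force: 0.0
```

```bash
python3 look.py
```

```text
scene 7.7833 None
ptr -147.22409831766612 68
side 7.8333 (32, array([0.5059, 0.2005, 0.0938]), 106.6)
7.8833 [0.55085965 0.16683557 0.08853672] [-0.15214951  0.06274919  0.372646  ]
```

Request:
jog_arm([
  {"dx":0,"dy":0,"dz":0,"rx":0,"ry":0,"rz":0,"gripper":1},
  {"dx":0,"dy":0,"dz":0,"rx":0,"ry":0,"rz":0,"gripper":1},
  {"dx":0,"dy":0,"dz":0,"rx":0,"ry":0,"rz":0,"gripper":1},
  {"dx":0,"dy":0,"dz":0,"rx":0,"ry":0,"rz":0,"gripper":1},
  {"dx":0,"dy":0,"dz":0,"rx":0,"ry":0,"rz":0,"gripper":1},
  {"dx":0,"dy":0,"dz":0,"rx":0,"ry":0,"rz":0,"gripper":1},
  {"dx":0,"dy":0,"dz":0,"rx":0,"ry":0,"rz":0,"gripper":1},
  {"dx":0,"dy":0,"dz":0,"rx":0,"ry":0,"rz":0,"gripper":1},
])

```text
t: 8.55
eef_pos: [0.5509, 0.1669, 0.0886]
ee_rot: [3.142, 0.0, 0.191]
force: [0.7, -0.0, -0.4]
width: 0.0003
gripper_force: 0.0
```

```bash
python3 look.py
```

```text
scene 8.55 (25, array([0.437 , 0.1366, 0.0961]), 155.7)
ptr -147.10579485381854 75
side 8.6 (32, array([0.4311, 0.1308, 0.0935]), 159.5)
8.65 [0.55089498 0.16686321 0.08856213] [-0.20300995  0.11084983 -0.48439107]
```

Request:
jog_arm([
  {"dx":0,"dy":0,"dz":0,"rx":0,"ry":0,"rz":0,"gripper":1},
  {"dx":0,"dy":0,"dz":0,"rx":0,"ry":0,"rz":0,"gripper":1},
  {"dx":0,"dy":0,"dz":0,"rx":0,"ry":0,"rz":0,"gripper":1},
  {"dx":0,"dy":0,"dz":0,"rx":0,"ry":0,"rz":0,"gripper":1},
  {"dx":0,"dy":0,"dz":1,"rx":0,"ry":0,"rz":0,"gripper":1},
  {"dx":0,"dy":0,"dz":2,"rx":0,"ry":0,"rz":0,"gripper":1},
  {"dx":0,"dy":0,"dz":2.5,"rx":0,"ry":0,"rz":0,"gripper":1},
  {"dx":0,"dy":0,"dz":2.5,"rx":0,"ry":0,"rz":0,"gripper":1},
])

```text
t: 9.32
eef_pos: [0.5508, 0.1668, 0.0858]
ee_rot: [3.141, 0.0, 0.191]
force: [-0.2, -0.5, -0.9]
width: 0.0006
gripper_force: 0.0
```

Request:
jog_arm([
  {"dx":0,"dy":0,"dz":3.5,"rx":0,"ry":0,"rz":0,"gripper":1},
  {"dx":0,"dy":0,"dz":4,"rx":0,"ry":0,"rz":0,"gripper":1},
  {"dx":0,"dy":0,"dz":4,"rx":0,"ry":0,"rz":0,"gripper":1},
  {"dx":0,"dy":0,"dz":4,"rx":0,"ry":0,"rz":0,"gripper":1},
  {"dx":0,"dy":0,"dz":4,"rx":0,"ry":0,"rz":0,"gripper":1},
  {"dx":0,"dy":0,"dz":4,"rx":0,"ry":0,"rz":0,"gripper":1},
  {"dx":0,"dy":0,"dz":4,"rx":0,"ry":0,"rz":0,"gripper":1},
  {"dx":0,"dy":0,"dz":4,"rx":0,"ry":0,"rz":0,"gripper":1},
])

```text
t: 9.98
eef_pos: [0.5525, 0.1669, 0.0842]
ee_rot: [3.141, -0.003, 0.192]
force: [0.2, -3.3, 14.2]
width: 0.0005
gripper_force: 7.4
```

```bash
sed -i '/if n==.scene/i\    import cv2; t==t and cv2.imwrite(f"pics/{n}_{int(t*100)}.png",f["frame"][130:260,180:350][:,:,::-1].repeat(4,0).repeat(4,1))' look.py; python3 look.py; ls pics
```

```text
scene 9.9833 (18, array([0.4383, 0.038 , 0.0965]), -152.3)
ptr -147.15525747260565 71
side 10.0333 (21, array([0.4361, 0.0372, 0.0949]), -152.5)
10.0833 [0.55249531 0.16692685 0.08421734] [-0.91842604 -3.17197186 14.89832656]
s1.png
scene0.png
scene_998.png
side0.png
side_1003.png
```

View pics/scene_998.png

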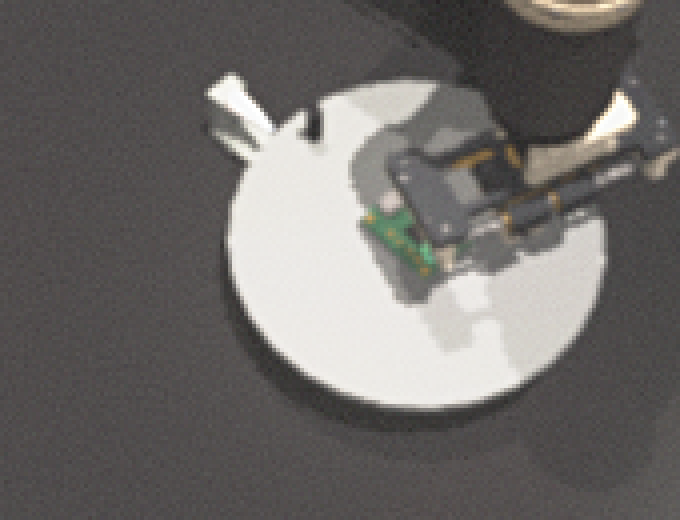

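View pics/side_1003.png

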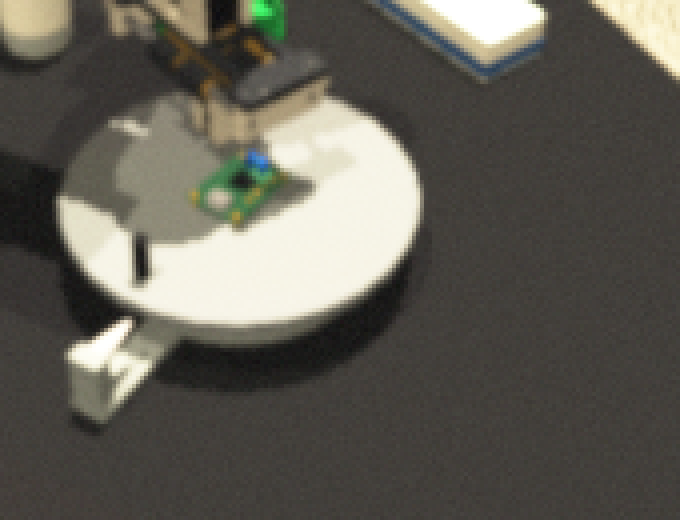

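The peg, at crop px (313,122), stopped about 10 mm short of the pointer line. The side view agrees. I'll drag the platter on a few millimetres with the resting fingertip.

Request:
jog_arm([
  {"dx":-1,"dy":-0.4,"dz":0,"rx":0,"ry":0,"rz":0,"gripper":1},
  {"dx":-2.5,"dy":-0.9,"dz":0,"rx":0,"ry":0,"rz":0,"gripper":1},
  {"dx":-4,"dy":-1.5,"dz":0,"rx":0,"ry":0,"rz":0,"gripper":1},
  {"dx":-5.5,"dy":-2,"dz":0,"rx":0,"ry":0,"rz":0,"gripper":1},
  {"dx":-6.5,"dy":-2.4,"dz":0,"rx":0,"ry":0,"rz":0,"gripper":1},
  {"dx":-6.5,"dy":-2.4,"dz":0,"rx":0,"ry":0,"rz":0,"gripper":1},
  {"dx":-6.5,"dy":-2.4,"dz":0,"rx":0,"ry":0,"rz":0,"gripper":1},
  {"dx":-6.5,"dy":-2.4,"dz":0,"rx":0,"ry":0,"rz":0,"gripper":1},
])

```text
t: 10.75
eef_pos: [0.5459, 0.1682, 0.0842]
ee_rot: [3.141, -0.004, 0.192]
force: [0.1, -3.4, 14.1]
width: 0.0006
gripper_force: 7.0
```

```bash
python3 look.py
```

```text
scene 10.75 (17, array([0.444 , 0.0301, 0.0962]), -147.4)
ptr -147.21714898688987 67
side 10.8 (25, array([0.4396, 0.0282, 0.0936]), -147.8)
10.85 [0.54596624 0.16818477 0.08425788] [ 0.16504897 -3.4706707  14.0319918 ]
```

Now the peg lines up with the pointer: −147.5° against −147.2°. Lifting straight off and away.

Request:
jog_arm([
  {"dx":0,"dy":0,"dz":-1,"rx":0,"ry":0,"rz":0,"gripper":1},
  {"dx":0,"dy":0,"dz":-2.5,"rx":0,"ry":0,"rz":0,"gripper":1},
  {"dx":0,"dy":0,"dz":-6,"rx":0,"ry":0,"rz":0,"gripper":1},
  {"dx":0,"dy":0,"dz":-15,"rx":0,"ry":0,"rz":0,"gripper":1},
  {"dx":0,"dy":0,"dz":-35,"rx":0,"ry":0,"rz":0,"gripper":1},
  {"dx":0,"dy":0,"dz":-60,"rx":0,"ry":0,"rz":0,"gripper":1},
  {"dx":0,"dy":0,"dz":-80,"rx":0,"ry":0,"rz":0,"gripper":1},
  {"dx":0,"dy":0,"dz":-90,"rx":0,"ry":0,"rz":0,"gripper":1},
])

```text
t: 11.52
eef_pos: [0.5451, 0.1685, 0.1753]
ee_rot: [-3.141, -0.003, 0.192]
force: [0.5, 0.0, 0.9]
width: 0.0003
gripper_force: 0.0
```

Request:
jog_arm([
  {"dx":0,"dy":0,"dz":0,"rx":0,"ry":0,"rz":0,"gripper":1},
  {"dx":0,"dy":0,"dz":0,"rx":0,"ry":0,"rz":0,"gripper":1},
  {"dx":0,"dy":0,"dz":0,"rx":0,"ry":0,"rz":0,"gripper":1},
  {"dx":0,"dy":0,"dz":0,"rx":0,"ry":0,"rz":0,"gripper":1},
  {"dx":0,"dy":0,"dz":0,"rx":0,"ry":0,"rz":0,"gripper":1},
  {"dx":0,"dy":0,"dz":0,"rx":0,"ry":0,"rz":0,"gripper":1},
  {"dx":0,"dy":0,"dz":0,"rx":0,"ry":0,"rz":0,"gripper":1},
  {"dx":0,"dy":0,"dz":0,"rx":0,"ry":0,"rz":0,"gripper":1},
])

```text
t: 12.18
eef_pos: [0.544, 0.1679, 0.1717]
ee_rot: [3.141, 0.001, 0.191]
force: [-0.6, -0.9, 0.5]
width: 0.0007
gripper_force: 0.0
```

```bash
python3 look.py
```

```text
scene 12.1833 (16, array([0.4558, 0.0142, 0.0963]), -137.3)
ptr -147.17869708412988 70
side 12.2333 (30, array([0.4516, 0.0129, 0.0943]), -138.2)
12.2833 [0.54403575 0.16796933 0.17190329] [-0.44081424  0.71467207  0.4493289 ]
```

```bash
python3 - <<'E'
from h import *
from station import arm
for i in range(8):
    n=("scene","side")[i%2]; t=arm.get_state()["t"]; print(n,t,peg(arm.grab_frame(n)))
E
```

```text
scene 12.2833 (19, array([0.4566, 0.0132, 0.0944]), -136.7)
side 12.3333 (26, array([0.4524, 0.0122, 0.0959]), -137.7)
scene 12.3833 (18, array([0.457 , 0.012 , 0.0942]), -136.1)
side 12.4333 (26, array([0.4525, 0.0119, 0.0956]), -137.6)
scene 12.4833 (18, array([0.4574, 0.0115, 0.095 ]), -135.8)
side 12.5333 (24, array([0.4528, 0.011 , 0.096 ]), -137.1)
scene 12.5833 (16, array([0.458 , 0.0112, 0.0946]), -135.4)
side 12.6333 (27, array([0.4533, 0.011 , 0.0947]), -137.0)
```

Request:
jog_arm([
  {"dx":-3,"dy":-0.5,"dz":15,"rx":0,"ry":0,"rz":0,"gripper":1},
  {"dx":-6,"dy":-1,"dz":35,"rx":0,"ry":0,"rz":0,"gripper":1},
  {"dx":-8,"dy":-1.5,"dz":55,"rx":0,"ry":0,"rz":0,"gripper":1},
  {"dx":-8,"dy":-1.5,"dz":70,"rx":0,"ry":0,"rz":0,"gripper":1},
  {"dx":-8,"dy":-1.5,"dz":78,"rx":0,"ry":0,"rz":0,"gripper":1},
  {"dx":-8,"dy":-1.5,"dz":82,"rx":0,"ry":0,"rz":0,"gripper":1},
  {"dx":-8,"dy":-1.5,"dz":83,"rx":0,"ry":0,"rz":0,"gripper":1},
  {"dx":-8,"dy":-1.5,"dz":83,"rx":0,"ry":0,"rz":0,"gripper":1},
])

```text
t: 13.35
eef_pos: [0.5363, 0.1681, 0.0895]
ee_rot: [-3.142, -0.001, 0.191]
force: [0.6, 0.4, -0.9]
width: 0.0003
gripper_force: 0.0
```

Request:
jog_arm([
  {"dx":0,"dy":0,"dz":2,"rx":0,"ry":0,"rz":0,"gripper":1},
  {"dx":0,"dy":0,"dz":3,"rx":0,"ry":0,"rz":0,"gripper":1},
  {"dx":0,"dy":0,"dz":3.5,"rx":0,"ry":0,"rz":0,"gripper":1},
  {"dx":0,"dy":0,"dz":4,"rx":0,"ry":0,"rz":0,"gripper":1},
  {"dx":0,"dy":0,"dz":4.5,"rx":0,"ry":0,"rz":0,"gripper":1},
  {"dx":0,"dy":0,"dz":4.5,"rx":0,"ry":0,"rz":0,"gripper":1},
  {"dx":0,"dy":0,"dz":4.5,"rx":0,"ry":0,"rz":0,"gripper":1},
  {"dx":0,"dy":0,"dz":4.5,"rx":0,"ry":0,"rz":0,"gripper":1},
])

```text
t: 14.02
eef_pos: [0.536, 0.1679, 0.0846]
ee_rot: [-3.142, -0.0, 0.191]
force: [0.2, -0.1, 1.0]
width: 0.0005
gripper_force: 0.0
```

```bash
python3 look.py
```

```text
scene 14.0167 (19, array([0.4599, 0.009 , 0.0952]), -133.9)
ptr -147.14623067750426 73
side 14.0667 (20, array([0.4549, 0.0075, 0.0925]), -135.2)
14.1167 [0.53593319 0.16795763 0.08459125] [-0.2370759   0.50009373 -0.13175879]
```

Request:
jog_arm([
  {"dx":0,"dy":0,"dz":0.6,"rx":0,"ry":0,"rz":0,"gripper":1},
  {"dx":0,"dy":0,"dz":1.2,"rx":0,"ry":0,"rz":0,"gripper":1},
  {"dx":1.5,"dy":0.3,"dz":1.2,"rx":0,"ry":0,"rz":0,"gripper":1},
  {"dx":4,"dy":0.8,"dz":1.2,"rx":0,"ry":0,"rz":0,"gripper":1},
  {"dx":7,"dy":1.4,"dz":1.2,"rx":0,"ry":0,"rz":0,"gripper":1},
  {"dx":10,"dy":2.3,"dz":1.2,"rx":0,"ry":0,"rz":0,"gripper":1},
  {"dx":13,"dy":3.3,"dz":1.2,"rx":0,"ry":0,"rz":0,"gripper":1},
  {"dx":15,"dy":4,"dz":1.2,"rx":0,"ry":0,"rz":0,"gripper":1},
])

```text
t: 14.78
eef_pos: [0.5525, 0.1671, 0.0843]
ee_rot: [-3.141, -0.002, 0.192]
force: [0.1, -0.8, 6.6]
width: 0.0002
gripper_force: 3.3
```

Request:
jog_arm([
  {"dx":1,"dy":0.3,"dz":0,"rx":0,"ry":0,"rz":0,"gripper":1},
  {"dx":1.5,"dy":0.5,"dz":0,"rx":0,"ry":0,"rz":0,"gripper":1},
  {"dx":1.5,"dy":0.5,"dz":0,"rx":0,"ry":0,"rz":0,"gripper":1},
  {"dx":1.5,"dy":0.5,"dz":0,"rx":0,"ry":0,"rz":0,"gripper":1},
  {"dx":1.5,"dy":0.5,"dz":0,"rx":0,"ry":0,"rz":0,"gripper":1},
  {"dx":1.5,"dy":0.5,"dz":0,"rx":0,"ry":0,"rz":0,"gripper":1},
  {"dx":1.5,"dy":0.5,"dz":0,"rx":0,"ry":0,"rz":0,"gripper":1},
  {"dx":1.5,"dy":0.5,"dz":0,"rx":0,"ry":0,"rz":0,"gripper":1},
])

```text
t: 15.45
eef_pos: [0.5538, 0.1669, 0.0843]
ee_rot: [-3.141, -0.002, 0.192]
force: [0.2, -1.2, 7.3]
width: 0.0006
gripper_force: 3.1
```

```bash
python3 look.py
```

```text
scene 15.45 (20, array([0.4431, 0.0302, 0.0957]), -147.7)
ptr -147.08225126285834 69
side 15.5 (20, array([0.4393, 0.0295, 0.0955]), -148.4)
15.55 [0.5537858  0.1668862  0.08433555] [-0.46192281 -0.72470494  6.33241776]
```

Request:
jog_arm([
  {"dx":0,"dy":0,"dz":-0.15,"rx":0,"ry":0,"rz":0,"gripper":1},
  {"dx":0,"dy":0,"dz":-0.3,"rx":0,"ry":0,"rz":0,"gripper":1},
  {"dx":0,"dy":0,"dz":-0.45,"rx":0,"ry":0,"rz":0,"gripper":1},
  {"dx":0,"dy":0,"dz":-0.6,"rx":0,"ry":0,"rz":0,"gripper":1},
  {"dx":0,"dy":0,"dz":-0.75,"rx":0,"ry":0,"rz":0,"gripper":1},
  {"dx":0,"dy":0,"dz":-0.85,"rx":0,"ry":0,"rz":0,"gripper":1},
  {"dx":0,"dy":0,"dz":-0.95,"rx":0,"ry":0,"rz":0,"gripper":1},
  {"dx":0,"dy":0,"dz":-1.0,"rx":0,"ry":0,"rz":0,"gripper":1},
])

```text
t: 16.22
eef_pos: [0.5531, 0.1669, 0.0844]
ee_rot: [-3.141, -0.0, 0.191]
force: [0.6, 1.4, 2.4]
width: 0.0004
gripper_force: 1.5
```

Request:
jog_arm([
  {"dx":0,"dy":0,"dz":-0.05,"rx":0,"ry":0,"rz":0,"gripper":1},
  {"dx":0,"dy":0,"dz":-0.1,"rx":0,"ry":0,"rz":0,"gripper":1},
  {"dx":0,"dy":0,"dz":-0.15,"rx":0,"ry":0,"rz":0,"gripper":1},
  {"dx":0,"dy":0,"dz":-0.2,"rx":0,"ry":0,"rz":0,"gripper":1},
  {"dx":0,"dy":0,"dz":-0.3,"rx":0,"ry":0,"rz":0,"gripper":1},
  {"dx":0,"dy":0,"dz":-0.4,"rx":0,"ry":0,"rz":0,"gripper":1},
  {"dx":0,"dy":0,"dz":-0.5,"rx":0,"ry":0,"rz":0,"gripper":1},
  {"dx":0,"dy":0,"dz":-0.7,"rx":0,"ry":0,"rz":0,"gripper":1},
])

```text
t: 16.88
eef_pos: [0.5525, 0.1662, 0.0846]
ee_rot: [3.141, 0.001, 0.191]
force: [0.6, 0.7, -0.5]
width: 0.0006
gripper_force: 0.0
```

```bash
python3 look.py
```

```text
scene 16.8833 (20, array([0.4435, 0.0275, 0.0956]), -146.4)
ptr -147.2238163278241 69
side 16.9333 (26, array([0.4405, 0.028 , 0.0943]), -147.5)
16.9833 [0.55268572 0.1663561  0.08480895] [0.19648483 0.44133487 0.14188721]
```

Now at −147° and off contact. Lifting away.

Request:
jog_arm([
  {"dx":0,"dy":0,"dz":-1,"rx":0,"ry":0,"rz":0,"gripper":1},
  {"dx":0,"dy":0,"dz":-3,"rx":0,"ry":0,"rz":0,"gripper":1},
  {"dx":0,"dy":0,"dz":-8,"rx":0,"ry":0,"rz":0,"gripper":1},
  {"dx":0,"dy":0,"dz":-18,"rx":0,"ry":0,"rz":0,"gripper":1},
  {"dx":0,"dy":0,"dz":-35,"rx":0,"ry":0,"rz":0,"gripper":1},
  {"dx":0,"dy":0,"dz":-55,"rx":0,"ry":0,"rz":0,"gripper":1},
  {"dx":0,"dy":0,"dz":-75,"rx":0,"ry":0,"rz":0,"gripper":1},
  {"dx":0,"dy":0,"dz":-80,"rx":0,"ry":0,"rz":0,"gripper":1},
])

```text
t: 17.65
eef_pos: [0.5547, 0.1674, 0.1696]
ee_rot: [-3.14, -0.006, 0.192]
force: [0.5, -0.1, 1.3]
width: 0.0005
gripper_force: 0.0
```

Request:
jog_arm([
  {"dx":0,"dy":0,"dz":0,"rx":0,"ry":0,"rz":0,"gripper":1},
  {"dx":0,"dy":0,"dz":0,"rx":0,"ry":0,"rz":0,"gripper":1},
  {"dx":0,"dy":0,"dz":0,"rx":0,"ry":0,"rz":0,"gripper":1},
  {"dx":0,"dy":0,"dz":0,"rx":0,"ry":0,"rz":0,"gripper":1},
  {"dx":0,"dy":0,"dz":0,"rx":0,"ry":0,"rz":0,"gripper":1},
  {"dx":0,"dy":0,"dz":0,"rx":0,"ry":0,"rz":0,"gripper":1},
  {"dx":0,"dy":0,"dz":0,"rx":0,"ry":0,"rz":0,"gripper":1},
  {"dx":0,"dy":0,"dz":0,"rx":0,"ry":0,"rz":0,"gripper":1},
])

```text
t: 18.32
eef_pos: [0.5529, 0.1666, 0.1648]
ee_rot: [3.141, 0.001, 0.191]
force: [-0.5, -0.6, 0.8]
width: 0.0005
gripper_force: 0.0
```

```bash
python3 look.py
```

```text
scene 18.3167 (18, array([0.443 , 0.0278, 0.0965]), -146.7)
ptr -147.03388643896022 74
side 18.3667 (29, array([0.4415, 0.0286, 0.0945]), -147.4)
18.4167 [0.5529678  0.16664845 0.16492159] [0.10813387 0.45687284 0.13756354]
```

The platter is at rest and lined up with the pointer, and nothing is touching it.

```bash
python3 -c "
from station import arm
print(arm.job_done())"
```

```text
the job is handed in; nothing more can be done
None
```

The platter was flicked counter-clockwise, passed the pointer untouched and was braked by fingertip on the next pass; the first lift-off let the peg creep about 28 mm past the mark, so I dragged it back (last measured within about 1° of the pointer), lifted clear and handed the job in.

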